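Press the snap-lid box shut along its row of catches

ROBOT

A 6-joint arm with a two-finger parallel gripper is mounted at the origin on a cart in front of the work surface, level with it; the furniture and walls round the work are solid. World frame = base frame: x ahead of the robot, y to its left, z up, the work surface at z = 0. Lengths are in m, angles in rad, forces in N, time in s.
With the tool pointing down it reaches from about 0.225 to 0.875 m from the base axis. Payload 3.4 kg.
Tool frame: the origin (TCP) lies on the centre line of the jaws, within the pads' length; the fingertips stand 11 mm ahead of it and the grasp point (between the pads) lies 8 mm behind it; z points along the fingers, y is the line along which they close (so a half turn about z gives the same grasp; the last joint's range is limited). The gripper opens to 85 mm and grips with 20 to 120 N. Pads are 22 mm wide; open, the fingers measure 114 mm over their backs; the gripper's body (76 mm by 85 mm) begins 54 mm behind the grasp point. The pads swing forward as they close: fully open they stand 13 mm farther back than shut.
Start: joints at [-1.434, 0.276, 1.505, -0, 1.361, -0.121], TCP at [0.147, -0.556, 0.242] pointing down, gripper open.
Joint ranges: [-2.89, 2.89], [-0.75, 2.08], [0.22, 2.7], [-1.18, 4.32], [0.11, 2.71], [-2.7, 2.7]. Speed limits (rad/s): [2.57, 2.57, 3.14, 3.14, 3.14, 3.14].

INTERFACE

Orientations are given as a unit quaternion [w, x, y, z].
In Python, from rig import manip, eyes, job gives the robot as it stands.
- The arm moves only by the tool drive_tool, never from a script. Its argument "rows" is a list of rows, each a list of 3 entries, a list of its own where there are three numbers: the turn, a rotation vector about the world's x, y, z in rad, then the shift along the world's x, y, z in cm, then the finger opening in cm, from 0 to 8.54. A call has 1 to 8 rows; each row shifts and turns the commanded pose from where the row before left it; what a row does not reach is not made up. A row lasts 1/8 s, in which the tool goes at most 62.5 mm and 10.7 degrees, less where a joint would pass 70% of its speed; a pose out of reach is approached as far as the arm can. A call is refused whole if a number of a shift passes 6.25 or a number of a turn 0.188, either way. A call with a gripper value outside its range is refused whole. The fingers move at their own pace and stop on an object; "force" is the grip in N (left out, the last holds). Time passes only in rows, so rows that do not move let the fingers close. It gives the time, the measured TCP pose, the force, the opening and the grip force at its end, in the units of the state.
- manip.get_state(): the state, without advancing time (a new reading comes with each control period).
- eyes.get_image(name): name is "side" or "top"; returns the picture (384x512x3 uint8, red, green, blue); there is no depth.
- eyes.get_calibration(name): a dict with "camera_matrix" (3x3 intrinsics, pixels), "view" (4x4, takes a point from world to camera coordinates). Camera axes: x right, y up, looking along -z (the intrinsics and any distortion apply to the point x, -y, -z); pixel columns grow to the right and rows downward; lengths in m; the calibration is good to about 2 mm. A picture is of the moment at which its call begins. get_calibration takes no time and is no camera call.
- job.sign_off(): hands the job in; it is judged then, once.
The state is a dict: "clock": time; "qpos": joint angles; "qd": joint speeds; "effort": joint torques, N m; "position": TCP position; "ee_rot": TCP orientation; "contact_force": force on the tool from outside, world axes, zero at the start; "moment": the same for the moment, N m; "width": finger opening in m; "gripper_force": force on a finger pad.
Only numpy, scipy, OpenCV 4.12 (cv2) and the standard library are available. Lean on these libraries where they do the work, as an engineer would, in place of code of your own. Each camera call takes 0.05 s, during which the arm holds its last target. There are 200 camera calls.

TASK

The flat snap-lid storage box near the front edge of the worktop has a row of four domed catches standing up on its lid. Close it properly: run a fingertip along the row from the catch next to the pull tab towards the end with the round vent, so that the air goes out, pressing the catches fully down one after the other in that order. Only press, gently: do not lift, tip or shove the box, and leave the things around it where they are.

Things in the scene. Friction and masses are not known exactly. Their poses are not given: they have to be found in the camera images.
- snap_box: closed box, white tub, grey lid, 70 (its x) x 160 (its y) x 50 mm high to the flat lid top, 1.5 kg, loose on rubber feet, long side roughly along world y. Origin: centre of underside, z up. Pull tab at its -y end, vent near its +y end. Four white domes (catches), 26 mm across, in a straight row at x = -10 (robot side), y = -57, -19, 19, 57 mm; each 5 mm above the lid when up, 1 mm when down.
- lid_tab (a point): outer end of the lid's pull tab, a flat tongue 30 mm wide that projects 17 mm past the box's -y end, 46 mm above the worktop
- lid_vent (a point): centre of the top of the round vent on the lid, at x = 21, y = 60, z = 53 mm in the box's frame
- catch_1 (a joint): how far the first (next to the pull tab) catch of the row is pressed down, in m: 0 when it stands up, 0.004 at its stop, fully down. It moves straight down against about 2 N of friction and stays where it is left.
- catch_1_top (a point): top of the first (next to the pull tab) catch's dome; it goes down with the catch (55 mm above the worktop when up, 51 mm when down)
- catch_2 (a joint): how far the second catch of the row is pressed down, in m: 0 when it stands up, 0.004 at its stop, fully down. It moves straight down against about 2 N of friction and stays where it is left.
- catch_2_top (a point): top of the second catch's dome; it goes down with the catch (55 mm above the worktop when up, 51 mm when down)
- catch_3 (a joint): how far the third catch of the row is pressed down, in m: 0 when it stands up, 0.004 at its stop, fully down. It moves straight down against about 2 N of friction and stays where it is left.
- catch_3_top (a point): top of the third catch's dome; it goes down with the catch (55 mm above the worktop when up, 51 mm when down)
- catch_4 (a joint): how far the fourth (next to the vent) catch of the row is pressed down, in m: 0 when it stands up, 0.004 at its stop, fully down. It moves straight down against about 2 N of friction and stays where it is left.
- catch_4_top (a point): top of the fourth (next to the vent) catch's dome; it goes down with the catch (55 mm above the worktop when up, 51 mm when down)
- spice_jar: glass spice jar with a yellow screw cap, 45 mm across and 100 mm tall, loose, upright beyond one end of the box; to be left alone. Origin: centre of its underside
- mill: small glass shaker with a grey domed cap, 44 mm across and 90 mm tall, loose, upright beyond the other end of the box; to be left alone. Origin: centre of its underside
- lemon: lemon, 78 x 55 x 56 mm, loose, on the worktop to the right; to be left alone. Origin: centre of its underside

How it is judged:
On the way, in this order (a step that is already met when the one before it is completed fails the run):
1. the first (next to the pull tab) catch is pressed down (value of joint catch_1 above 0.003 m), for 0.1 s.
2. the second catch is pressed down (value of joint catch_2 above 0.003 m), for 0.1 s.
3. the third catch is pressed down (value of joint catch_3 above 0.003 m), for 0.1 s.
4. the fourth (next to the vent) catch is pressed down (value of joint catch_4 above 0.003 m), for 0.1 s.
At the end, for the whole second after the job is handed in: All four catches are at least 3 mm down (of 4 mm); the box stands level (within 0.06 rad) and at rest, at most 30 mm from where it stood; spice jar, shaker and lemon are within 20 mm of where they stood (value of joint each of catch_1, catch_2, catch_3, catch_4 above 0.003 m and distance of snap_box from where it was at the start of the episode below 0.03 m and angle between snap_box's own z axis and vertical below 0.06 rad and linear speed of snap_box below 0.02 m/s and distance of each of spice_jar, mill, lemon from where it was at the start of the episode below 0.02 m); the robot touches nothing.
It fails at once if the box is lifted or tipped (height (world z) of snap_box above 0.012 m or angle between snap_box's own z axis and vertical above 0.15 rad).
It fails at once if the box is shoved more than 30 mm (distance of snap_box from where it was at the start of the episode above 0.03 m).
It fails at once if the box is pressed roughly (over 40 N) (contact force between the fingers and snap_box above 40 N).
It fails at once if the spice jar, the shaker or the lemon is pushed away or lifted (distance of any of spice_jar, mill, lemon from where it was at the start of the episode above 0.02 m).
It also fails if it takes over 38 s, if anything falls off the work surface, if the arm or the gripper's body presses on something with over 40 N, if the wrist force passes 120 N, or if a joint passes its speed limit or range.

## Working session

There is one attempt and no reset: what is moved stays moved. The work goes in short steps, Python scripts to look and compute and a tool call to move; the robot and the scene stay as the last step left them, time stands still between calls to the robot, and variables do not carry over. Pictures are saved under pics/ and viewed, at most 10 in all, crops included, and the job is handed in when it is done.

Besides the shell and the picture viewer there is one more tool, called after "Request:" in YAML: its name, and indented under it one key for each argument. drive_tool: Moves the arm, as the interface text tells. Its arguments: {"type":"object","properties":{"rows":{"type":"array"},"force":{"type":"number"}},"required":["rows"]}

```bash
mkdir -p pics; python3 - <<'E'
from rig import manip, eyes, job
import cv2
for n in("top","side"):
    im=eyes.get_image(n); cv2.imwrite(f"pics/{n}0.png",im[:,:,::-1])
    c=eyes.get_calibration(n); print(n,c)
print(manip.get_state())
E
```

```text
top {'camera_matrix': array([[393.91533587,   0.        , 256.57860013],
       [  0.        , 393.91533587, 194.84492115],
       [  0.        ,   0.        ,   1.        ]]), 'view': array([[-0.01050818, -0.99991327, -0.00793883,  0.04974814],
       [ 0.99322609, -0.01135605,  0.11564161, -0.5563883 ],
       [-0.11572174, -0.00666987,  0.99325928, -0.87274415],
       [ 0.        ,  0.        ,  0.        ,  1.        ]])}
side {'camera_matrix': array([[477.7450715 ,   0.        , 256.91074084],
       [  0.        , 477.7450715 , 187.18201678],
       [  0.        ,   0.        ,   1.        ]]), 'view': array([[-0.85700676, -0.51527057,  0.00597146,  0.48479486],
       [ 0.27788486, -0.4523619 ,  0.84743656, -0.18610804],
       [-0.43395785,  0.72791824,  0.53086309, -0.98537887],
       [ 0.        ,  0.        ,  0.        ,  1.        ]])}
{'clock': 0.1, 'qpos': array([-1.43397596e+00,  2.76556904e-01,  1.50601235e+00,  1.06313471e-05,
        1.36070158e+00, -1.21039717e-01]), 'qd': array([-2.08066835e-05, -1.67412223e-03, -3.80181508e-03, -1.90493121e-04,
        1.26475575e-03,  2.23190125e-04]), 'effort': array([ 3.51362587e-04, -4.17702556e+01, -2.46404260e+01, -2.69588882e-04,
        5.82995461e-03, -1.61296214e-05]), 'position': array([ 0.14654597, -0.55554381,  0.24150953]), 'ee_rot': array([-8.39103701e-04,  9.91699823e-01,  1.28571988e-01, -1.42291873e-06]), 'contact_force': array([-0.00251937,  0.12256722,  0.67536042]), 'moment': array([ 0.01482998, -0.01689327, -0.04136122]), 'gripper_force': 0.0, 'width': 0.08568497309612155}
```

View pics/top0.png

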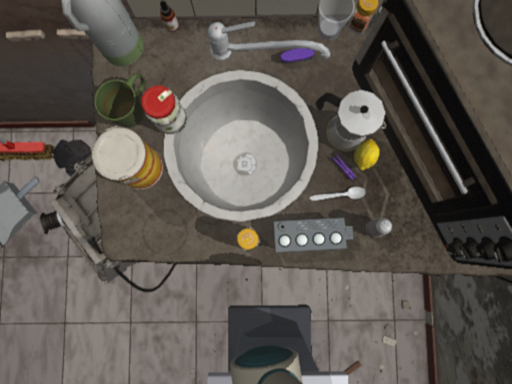

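View pics/side0.png

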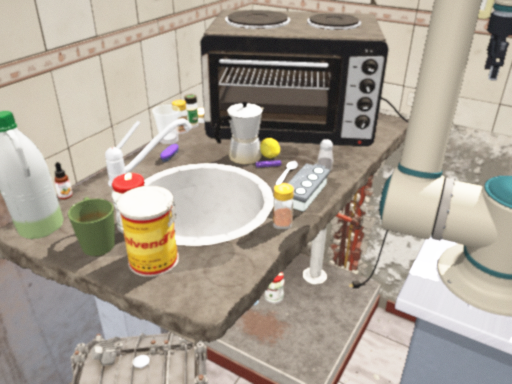

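Top view: the box is at about (310,235). The domes sit at u≈285..336, v≈239, the tab is on the right (-y, ~351,236), the jar is at (248,238) and the shaker at (381,228). I'll enlarge both views.

```bash
python3 - <<'E'
import cv2
a=cv2.imread("pics/top0.png")[205:265,230:400]; cv2.imwrite("pics/topc.png",cv2.resize(a,None,fx=4.7,fy=4.7,interpolation=cv2.INTER_CUBIC))
a=cv2.imread("pics/side0.png")[130:240,260:350]; cv2.imwrite("pics/sidec.png",cv2.resize(a,None,fx=5,fy=5,interpolation=cv2.INTER_CUBIC))
E
```

```text
(no output)
```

View pics/topc.png

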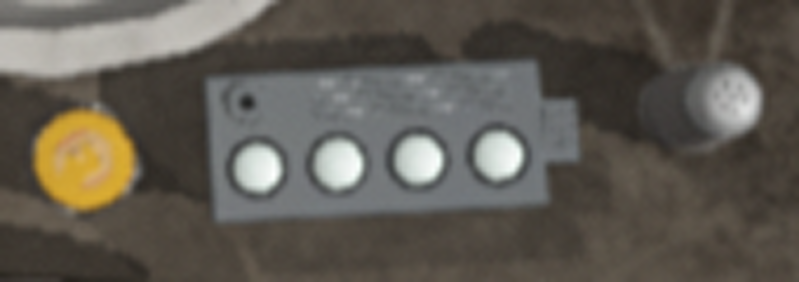

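View pics/sidec.png

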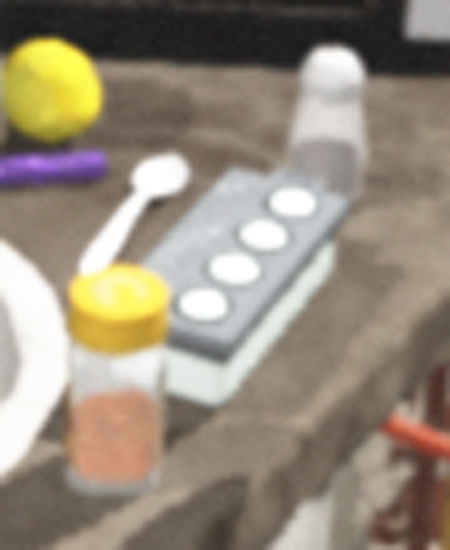

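Enlarged top crop: catches 1–4 at (498,156), (418,160), (338,164), (257,167), with the vent at (246,101). Side crop: the same catches at (294,202), (264,236), (235,269), (204,304).

```bash
python3 - <<'E'
from rig import eyes
import numpy as np, cv2
C={n:eyes.get_calibration(n) for n in("top","side")}
def px(l,s,o): return [((np.array(p)+.5)/s-.5)+o for p in l]
T=px([(498,156),(418,160),(338,164),(257,167),(246,101),(85,160),(735,98)],4.7,(230,205))
S=px([(294,202),(264,236),(235,269),(204,304)],5,(260,130))
D=np.diag([1,-1,-1,1.])
P={n:C[n]["camera_matrix"]@(D@C[n]["view"])[:3] for n in C}
X=cv2.triangulatePoints(P["top"],P["side"],np.array(T[:4]).T,np.array(S).T); print((X[:3]/X[3]).T.round(4))
def onz(p,z):
    V=D@C["top"]["view"];R,t=V[:3,:3],V[:3,3];d=R.T@np.linalg.inv(C["top"]["camera_matrix"])@[*p,1];c=-R.T@t
    return c+d*(z-c[2])/d[2]
for p,z in zip(T,[.053]*4+[.053,.1,.085]): print(onz(p,z).round(4))
E
```

```text
[[ 0.4567 -0.1303  0.0533]
 [ 0.4557 -0.0926  0.0521]
 [ 0.454  -0.0549  0.0526]
 [ 0.4526 -0.0169  0.0529]]
[ 0.4568 -0.1303  0.053 ]
[ 0.4553 -0.0927  0.053 ]
[ 0.4538 -0.055   0.053 ]
[ 0.4528 -0.0168  0.053 ]
[ 0.4839 -0.0122  0.053 ]
[0.4567 0.0628 0.1   ]
[ 0.4817 -0.2328  0.085 ]
```

The triangulated heights match the expected dome tops. I'll move above catch 1 at a safe height, closing the fingers on the way.

Request:
drive_tool:
  rows:
    - [[0,0,0],[2,2.5,0],0]
    - [[0,0,0],[3,4,0],0]
    - [[0,0,0],[3,4,0],0]
    - [[0,0,0],[3,4,0],0]
    - [[0,0,0],[3,4,0],0]
    - [[0,0,0],[3,4,0],0]
    - [[0,0,0],[3,4,0],0]
    - [[0,0,0],[3,4,0],0]
  force: 20

```text
clock: 1.1
position: [0.3772, -0.2495, 0.2421]
ee_rot: [-0.0, 0.992, 0.128, -0.0]
contact_force: [-0.0, -0.6, -0.4]
width: -0.0001
gripper_force: 0.0
```

Request:
drive_tool:
  rows:
    - [[0,0,0],[3,4,0],0]
    - [[0,0,0],[3,4,0],0]
    - [[0,0,0],[2,4,0],0]
    - [[0,0,0],[0,0,0],0]
    - [[0,0,0],[0,0,0],0]

```text
clock: 1.72
position: [0.4562, -0.1312, 0.242]
ee_rot: [0.0, 0.992, 0.129, -0.001]
contact_force: [-0.0, -0.0, 0.6]
width: -0.0001
gripper_force: 0.0
```

Request:
drive_tool:
  rows:
    - [[0,0,0],[0,0,-4],0]
    - [[0,0,0],[0,0,-5],0]
    - [[0,0,0],[0,0,-4],0]
    - [[0,0,0],[0,0,-2.5],0]
    - [[0,0,0],[0,0,0],0]
    - [[0,0,0],[0,0,0],0]

```text
clock: 2.48
position: [0.4571, -0.1322, 0.0882]
ee_rot: [0.001, 0.992, 0.128, 0.001]
contact_force: [0.3, 0.4, 0.1]
width: 0.0001
gripper_force: 0.0
```

```bash
python3 - <<'E'
from rig import eyes
import cv2,numpy as np
a=eyes.get_image("side")[100:240,240:370,::-1]
cv2.imwrite("pics/s1.png",cv2.resize(a,None,fx=4,fy=4,interpolation=cv2.INTER_CUBIC))
E
```

```text
(no output)
```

View pics/s1.png

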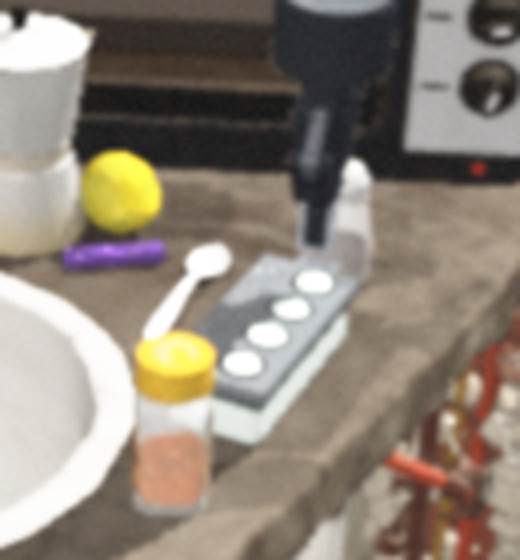

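The closed fingertip (315,245) hangs right over catch 1 (315,283), clear of the shaker. Next I press in small steps.

Request:
drive_tool:
  rows:
    - [[0,0,0],[0,0.2,-1.2],0]
    - [[0,0,0],[0,0,-0.8],0]
    - [[0,0,0],[0,0,-0.2],0]
    - [[0,0,0],[0,0,-0.1],0]
    - [[0,0,0],[0,0,-0.1],0]
    - [[0,0,0],[0,0,0],0]

```text
clock: 3.28
position: [0.4566, -0.129, 0.0634]
ee_rot: [0.0, 0.992, 0.129, 0.0]
contact_force: [-1.2, 0.9, 1.1]
width: 0.0002
gripper_force: 0.4
```

Request:
drive_tool:
  rows:
    - [[0,0,0],[0,0,-0.1],0]
    - [[0,0,0],[0,0,0],0]

```text
clock: 3.52
position: [0.4568, -0.1291, 0.0624]
ee_rot: [0.0, 0.992, 0.129, 0.0]
contact_force: [-1.3, 1.2, 1.9]
width: 0.0002
gripper_force: 0.8
```

Request:
drive_tool:
  rows:
    - [[0,0,0],[0,0,-0.05],0]
    - [[0,0,0],[0,0,0],0]

```text
clock: 3.78
position: [0.4568, -0.1291, 0.0619]
ee_rot: [0.0, 0.992, 0.129, 0.0]
contact_force: [-1.2, 0.7, 1.3]
width: 0.0002
gripper_force: 0.9
```

Request:
drive_tool:
  rows:
    - [[0,0,0],[0,0,-0.05],0]
    - [[0,0,0],[0,0,0],0]

```text
clock: 4.03
position: [0.4568, -0.1291, 0.0615]
ee_rot: [0.0, 0.992, 0.129, 0.0]
contact_force: [0.6, 0.4, 3.7]
width: -0.0002
gripper_force: 1.9
```

Request:
drive_tool:
  rows:
    - [[0,0,0],[0,0,-0.05],0]
    - [[0,0,0],[0,0,0],0]

```text
clock: 4.28
position: [0.4568, -0.1291, 0.0614]
ee_rot: [0.0, 0.992, 0.129, 0.0]
contact_force: [-1.5, 0.6, 7.8]
width: 0.0001
gripper_force: 3.7
```

Request:
drive_tool:
  rows:
    - [[0,0,0],[0,0,-0.03],0]
    - [[0,0,0],[0,0,0],0]

```text
clock: 4.53
position: [0.4568, -0.1291, 0.0613]
ee_rot: [0.0, 0.992, 0.129, 0.0]
contact_force: [-1.5, 1.3, 9.2]
width: -0.0002
gripper_force: 4.6
```

Catch 1 is at its stop: the height stalls at 0.0614 and the force climbs to 9 N. I'll repeat the same stroke on catch 2.

Request:
drive_tool:
  rows:
    - [[0,0,0],[0,0,1.5],0]
    - [[0,0,0],[-0.1,1.9,0],0]
    - [[0,0,0],[0,1.8,0],0]
    - [[0,0,0],[0,0,0],0]
    - [[0,0,0],[0,0,-0.8],0]
    - [[0,0,0],[0,0,-0.2],0]
    - [[0,0,0],[0,0,-0.2],0]
    - [[0,0,0],[0,0,-0.1],0]

```text
clock: 5.52
position: [0.4554, -0.0921, 0.0624]
ee_rot: [-0.0, 0.992, 0.128, -0.0]
contact_force: [-0.5, 0.9, 2.9]
width: 0.0002
gripper_force: 1.0
```

Request:
drive_tool:
  rows:
    - [[0,0,0],[0,0,-0.1],0]
    - [[0,0,0],[0,0,-0.05],0]
    - [[0,0,0],[0,0,0],0]
    - [[0,0,0],[0,0,0],0]

```text
clock: 6.02
position: [0.4555, -0.0921, 0.0615]
ee_rot: [0.0, 0.992, 0.129, -0.0]
contact_force: [-1.7, 1.0, 4.5]
width: -0.0001
gripper_force: 2.7
```

Request:
drive_tool:
  rows:
    - [[0,0,0],[0,0,-0.04],0]
    - [[0,0,0],[0,0,0],0]

```text
clock: 6.28
position: [0.4554, -0.0921, 0.0613]
ee_rot: [0.0, 0.992, 0.129, -0.0]
contact_force: [-2.4, 1.8, 7.9]
width: -0.0002
gripper_force: 4.0
```

Request:
drive_tool:
  rows:
    - [[0,0,0],[0,0,1.5],0]
    - [[0,0,0],[-0.1,1.9,0],0]
    - [[0,0,0],[0,1.9,0],0]
    - [[0,0,0],[0,0,0],0]
    - [[0,0,0],[0,0,-0.8],0]
    - [[0,0,0],[0,0,-0.2],0]
    - [[0,0,0],[0,0,-0.2],0]
    - [[0,0,0],[0,0,-0.1],0]

```text
clock: 7.28
position: [0.4546, -0.0545, 0.0625]
ee_rot: [0.0, 0.992, 0.128, -0.0]
contact_force: [-0.6, -0.5, 1.3]
width: 0.0003
gripper_force: 1.0
```

Request:
drive_tool:
  rows:
    - [[0,0,0],[0,0,-0.1],0]
    - [[0,0,0],[0,0,-0.08],0]
    - [[0,0,0],[0,0,0],0]
    - [[0,0,0],[0,0,0],0]

```text
clock: 7.78
position: [0.4546, -0.0544, 0.0614]
ee_rot: [0.0, 0.992, 0.129, 0.0]
contact_force: [-1.6, -1.0, 6.2]
width: 0.0
gripper_force: 3.2
```

Catches 2 and 3 are at their stops. Catch 4 is next.

Request:
drive_tool:
  rows:
    - [[0,0,0],[0,0,1.5],0]
    - [[0,0,0],[-0.15,1.9,0],0]
    - [[0,0,0],[0,1.9,0],0]
    - [[0,0,0],[0,0,0],0]
    - [[0,0,0],[0,0,-0.8],0]
    - [[0,0,0],[0,0,-0.2],0]
    - [[0,0,0],[0,0,-0.2],0]
    - [[0,0,0],[0,0,-0.1],0]

```text
clock: 8.78
position: [0.4528, -0.0163, 0.0627]
ee_rot: [0.0, 0.992, 0.128, -0.0]
contact_force: [-1.7, -1.2, 2.2]
width: -0.0
gripper_force: 1.0
```

Request:
drive_tool:
  rows:
    - [[0,0,0],[0,0,-0.1],0]
    - [[0,0,0],[0,0,-0.1],0]
    - [[0,0,0],[0,0,0],0]
    - [[0,0,0],[0,0,0],0]

```text
clock: 9.28
position: [0.4529, -0.0163, 0.0614]
ee_rot: [0.0, 0.992, 0.129, -0.0]
contact_force: [-2.9, -1.8, 6.9]
width: -0.0002
gripper_force: 3.5
```

All four are down. I'll lift straight up and check.

Request:
drive_tool:
  rows:
    - [[0,0,0],[0,0,2],0]
    - [[0,0,0],[0,0,5],0]
    - [[0,0,0],[0,0,5],0]
    - [[0,0,0],[0,0,4],0]
    - [[0,0,0],[0,0,0],0]
    - [[0,0,0],[0,0,0],0]

```text
clock: 10.02
position: [0.4527, -0.0158, 0.2202]
ee_rot: [-0.0, 0.992, 0.129, -0.0]
contact_force: [-0.6, 0.8, 1.3]
width: -0.0002
gripper_force: 0.0
```

```bash
python3 - <<'E'
from rig import eyes
import cv2,numpy as np
a=eyes.get_image("side")[100:240,240:370,::-1]
cv2.imwrite("pics/s2.png",cv2.resize(a,None,fx=4,fy=4,interpolation=cv2.INTER_CUBIC))
E
```

```text
(no output)
```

View pics/s2.png

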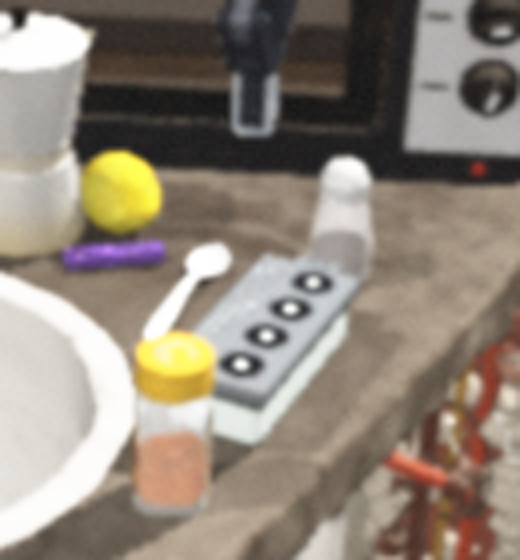

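All four catches (313,283), (291,309), (267,335), (241,364) now look equally sunk. The box, jar, shaker and lemon haven't moved, and the arm is clear.

```bash
python3 -c "
from rig import job
print(job.sign_off())"
```

```text
the job is handed in; nothing more can be done
None
```

I pressed all four catches fully down in order from the pull tab to the vent, with at most about 9 N at the readings; the box and the things around it look unmoved in the last picture, and the job is handed in, though no verdict came back.

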